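# Set the stirring speed under the amber jar

### The arm

A 7-joint arm with a two-finger parallel gripper is mounted at the origin on the work surface. World frame = base frame: x ahead of the robot, y to its left, z up, the work surface at z = 0. Lengths are in m, angles in rad, forces in N, time in s.
With the tool pointing down it reaches from about 0.375 to 0.925 m from the base axis. Payload 3.1 kg.
Tool frame: the origin (TCP) lies on the centre line of the jaws, within the pads' length; the fingertips stand ctrl.tip_extent ahead of it and the grasp point (between the pads) lies 11 mm behind it (ctrl.tip_extent is the distance from the TCP to the fingertips, in m); z points along the fingers, y is the direction in which the jaws open and shut (so a half turn about z gives the same grasp; the last joint's range is limited). The gripper opens to 85 mm and grips with 20 to 120 N. Pads are 22 mm wide; open, the fingers measure 114 mm over their backs; the gripper's body (76 mm by 85 mm) begins 54 mm behind the grasp point. The pads swing forward as they close: fully open they stand 13 mm farther back than shut.
Start: joints at [1.143, 0.383, 0.044, 1.598, -0.018, 1.161, -0.05], TCP at [0.211, -0.615, 0.212] pointing down, gripper open.
Joint ranges: [-2.61, 2.61], [-0.41, 2.15], [-1.48, 1.57], [0, 2.5], [-1.57, 4.71], [0.05, 1.97], [-2.85, 2.85]. Speed limits (rad/s): [2.79, 2.79, 3.14, 3.14, 3.14, 3.14, 3.14].

### API

Orientations are given as a unit quaternion [x, y, z, w].
In Python, from cell import ctrl, optics gives the robot as it stands. The module is installed in compiled form; this text tells all that it offers.
- The arm moves only by the tool play_rows, never from a script. Its argument "increments" is a list of rows, each an object with "delta_pos": the shift along the world's x, y, z in cm, a list of three; "delta_rot": the turn, a rotation vector about the world's x, y, z in degrees, a list of three. A call has 1 to 10 rows; each row shifts and turns the commanded pose from where the row before left it; what a row does not reach is not made up. A row lasts 1/12 s, in which the tool goes at most 41.7 mm and 7.16 degrees, less where a joint would pass 70% of its speed; a pose out of reach is approached as far as the arm can. A call with a gripper value outside its range is refused whole. "gripper" is the opening in per cent of the stroke, from 0 (shut) to 100 (fully open), set as the call begins (left out, the last holds). The fingers move at their own pace and stop on an object; "force" is the grip in N (left out, the last holds). Time passes only in rows, so rows that do not move let the fingers close. It gives the time, the measured TCP pose, the force and the opening at its end, in the units of the state.
- ctrl.state(): the state, without advancing time (a new reading comes with each control period).
- optics.grab_frame(name): name is "scene" or "top"; returns (picture, depth): 420x560x3 uint8, blue, green, red; 420x560 float32, m along the optical axis (not along the pixel's ray), 0 where there is no reading.
- optics.calibration(name): a dict with "fx", "fy", "cx", "cy" (pixels), "rvec" (rotation vector, rad) and "tvec" (3), from world to camera coordinates, as OpenCV has them. Camera axes: x right, y down, z forward; pixel columns grow to the right and rows downward; lengths in m; the calibration is good to about 2 mm. A picture is of the moment at which its call begins. calibration takes no time and is no camera call.
- ctrl.sign_off(): hands the job in, once; it reports no verdict.
The state is a dict: "time_s": time; "q": joint angles; "joint_velocities": joint speeds; "tau": joint torques, N m; "ee_pos": TCP position; "eef_rot": TCP orientation; "force": force on the tool from outside, world axes, zero at the start; "torque": the same for the moment, N m; "gripper_width": opening from 0.0 (shut) to 1.0 (fully open).
Only numpy, scipy, OpenCV 4.12 (cv2) and the standard library are available. Lean on these libraries where they do the work, as an engineer would, in place of code of your own. Each camera call takes 0.05 s, during which the arm holds its last target. There are 200 camera calls.

### The job

Two small white magnetic stirrers stand on the lab bench, one with an amber jar on its plate and one with a green jar. On the stirrer that carries the amber jar, roll the black thumbwheel with a fingertip until the red band across the wheel and its drum lines up with the green index marks, then take the finger off. Leave the other stirrer's wheel as it is and do not shift the amber jar.

Things in the scene. Friction and masses are not known exactly. Their poses are not given: they have to be found in the camera images.
- amber_wheel (a joint): Thumbwheel of the stirrer under the amber jar: angle (rad) of the red band (6 mm wide, across rim and drum) from the green marks. 0 = at the marks, straight up; positive = band towards the stirrer's +x (far) side. A fingertip pressed on top of the rim and moved along -x lowers it, +x raises it: 32 mm of travel is 1 rad, without slip. Starts at 0.4 to 0.9, stops at +-1.3, stays where left.
- amber_wheel_top (a point): Highest point of that wheel's rim, mid-width. Axes: x = rolling direction (away from the robot at yaw 0), y = axle, z up. Black ribbed rubber wheel, 64 mm across, 18 wide; its top 10 mm stands out of the panel's slot, 50 mm long in x. Sprung axle: sinks from 3 N, stop 4 mm down at 9 N; press it 2 to 3 mm. A window 2 mm high covers the white drum (40 mm across), 12 to 38 mm to +y.
- amber_jar_mid (a point): Middle of the amber jar (62 mm across, 62 mm high, black lid), loose on the steel plate of the stirrer to be set, 103 mm to +y of the wheel's top; its lid is 56 mm higher than the wheel's top. That stirrer is a white box fixed to the bench, 130 x 190 x 60 mm (x, y, z), its wheel 60 mm to -y of its middle.
- green_band (a point): Middle of the red band on the drum of the other, like stirrer, the one with the green jar (20 mm from that wheel's axle). It turns with that wheel, which is to be left alone.

How it is judged:
At the end, for the whole second after the job is handed in: The amber-jar stirrer's red band is within 0.2 rad (11 degrees, 4 mm on the drum) of the green marks and stays there; the other stirrer's band has moved less than 6 mm and the amber jar less than 15 mm from where they started (value of joint amber_wheel between -0.2 and 0.2 rad and distance of green_band from where it was at the start of the episode below 0.006 m and distance of amber_jar_mid from where it was at the start of the episode below 0.015 m); the robot touches nothing.
It fails at once if the other stirrer's thumbwheel is turned (its band moves more than 6 mm) (distance of green_band from where it was at the start of the episode above 0.006 m).
It fails at once if the amber jar is shifted more than 15 mm (distance of amber_jar_mid from where it was at the start of the episode above 0.015 m).
It also fails if it takes over 29 s, if anything falls off the work surface, if the arm or the gripper's body presses on something with over 40 N, if the wrist force passes 120 N, or if a joint passes its speed limit or range.

## Working session

There is one attempt and no reset: what is moved stays moved. The work goes in short steps, Python scripts to look and compute and a tool call to move; the robot and the scene stay as the last step left them, time stands still between calls to the robot, and variables do not carry over. Pictures are saved under pics/ and viewed, on a budget of 10 in all, crops included, one or two more only if the job needs it, and the job is handed in when it is done.

Besides the shell and the picture viewer there is one more tool, called after "Call:" as a command line: name --argument value ..., lists and objects as JSON in quotes. play_rows: Moves the arm, as the interface text tells. Its arguments: {"type":"object","properties":{"increments":{"type":"array","items":{"type":"object","properties":{"delta_pos":{"type":"array","items":{"type":"number"}},"delta_rot":{"type":"array","items":{"type":"number"}}}}},"gripper":{"type":"number"},"force":{"type":"number"}},"required":["increments"]}

```bash
mkdir -p pics; cat > h.py <<'E'
import numpy as np, cv2
from cell import ctrl, optics
def cam(n):
    c=optics.calibration(n); K=np.array([[c['fx'],0,c['cx']],[0,c['fy'],c['cy']],[0,0,1]])
    R=cv2.Rodrigues(np.array(c['rvec'],float))[0]; return K,R,np.array(c['tvec'],float).ravel()
def pts(n,depth):
    K,R,t=cam(n); v,u=np.mgrid[:depth.shape[0],:depth.shape[1]]
    p=np.stack([(u-K[0,2])/K[0,0]*depth,(v-K[1,2])/K[1,1]*depth,depth],-1)
    return (p-t)@R
def ray(n,u,v,z):
    K,R,t=cam(n); d=R.T@np.linalg.inv(K)@[u,v,1]; o=-R.T@t
    return o+d*(z-o[2])/d[2]
def proj(n,P):
    K,R,t=cam(n); q=K@(R@np.array(P)+t); return q[:2]/q[2]
E
python3 - <<'E'
from h import *
for n in("scene","top"):
    im,d=optics.grab_frame(n); np.savez(f"{n}0.npz",im=im,d=d); cv2.imwrite(f"pics/{n}0.png",im)
    K,R,t=cam(n); print(n,K[0,0],-R.T@t)
s=ctrl.state(); print({k:np.round(v,3) for k,v in s.items()}, ctrl.tip_extent)
E
```

```text
scene 455.6135877245534 [0.97379774 0.45441133 0.65234253]
top 454.1124193745875 [0.409024   0.00213453 0.80968598]
{'time_s': np.float64(0.1), 'q': array([ 1.143,  0.384,  0.044,  1.599, -0.018,  1.161, -0.05 ]), 'joint_velocities': array([ 0.001, -0.002,  0.001, -0.003, -0.001,  0.   , -0.001]), 'tau': array([ 3.0000e-03, -4.3473e+01,  1.0300e+00, -2.5046e+01,  1.1000e-02,
        5.0000e-03,  0.0000e+00]), 'ee_pos': array([ 0.21 , -0.614,  0.211]), 'eef_rot': array([ 0.986,  0.164, -0.   , -0.001]), 'force': array([-0.236,  1.008,  0.564]), 'torque': array([-0.024, -0.009,  0.029]), 'gripper_width': np.float64(1.002)} 0.008
```

View pics/scene0.png

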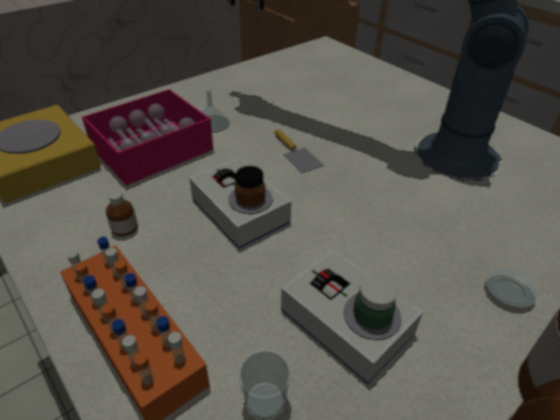

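View pics/top0.png

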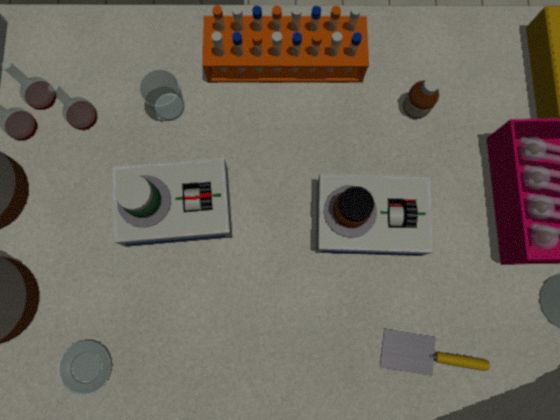

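The top view has +x up and +y left. The amber stirrer is on the right at about (375,214) with its wheel near (405,213). The green one is on the left, its wheel near (200,196). Next I'll zoom in on the amber wheel and measure.

```bash
python3 - <<'E'
from h import *
a=np.load("top0.npz"); im,d=a['im'],a['d']; P=pts("top",d)
b=np.load("scene0.npz")['im']
c1=cv2.resize(im[168:262,310:440],None,fx=6,fy=6,interpolation=cv2.INTER_CUBIC)[:, :]
c2=cv2.resize(b[150:250,180:300],None,fx=4,fy=4,interpolation=cv2.INTER_CUBIC)
cv2.imwrite("pics/c1.png",np.clip(c1*1.5,0,255)); 
hsv=cv2.cvtColor(im,cv2.COLOR_BGR2HSV)
roi=np.zeros(d.shape,bool); roi[168:262,310:440]=1
def rep(nm,m):
    v,u=np.nonzero(m); 
    print(nm,len(u),u.min(),u.max(),v.min(),v.max(),u.mean(),v.mean(),np.median(P[m],0))
gm=roi&(hsv[...,0]>45)&(hsv[...,0]<85)&(hsv[...,1]>100); rep("green",gm)
for s in (gm&(np.arange(560)<402),gm&(np.arange(560)>408)):
    if s.any(): rep("g",s)
red=roi&((hsv[...,0]<8)|(hsv[...,0]>172))&(hsv[...,1]>150)&(hsv[...,2]>80)
red[:,:385]=0
if red.any(): rep("red",red)
m=roi&(P[...,2]>.052)&(P[...,2]<.064)&(d>0); 
q=P[m][:,:2].astype(np.float32); r=cv2.minAreaRect(q*1000); print("box",r, np.median(P[m][:,2]))
m=roi&(P[...,2]>.115)&(d>0); rep("lid",m)
c=cv2.minEnclosingCircle(P[m][:,:2].astype(np.float32)*1000);print(c)
m=roi&(np.arange(560)>383)&(P[...,2]>.064)&(d>0);rep("wheel",m); print(P[m].min(0),P[m].max(0))
E
```

```text
green 103 341 424 189 226 374.0485436893204 207.05825242718447 [ 0.5595579  -0.13622918  0.12516342]
g 78 341 399 189 219 361.28205128205127 204.60256410256412 [ 0.56127613 -0.12646475  0.12598526]
g 17 409 424 206 224 418.1764705882353 214.0 [ 0.55856595 -0.24306535  0.06180289]
red 28 390 414 200 206 400.57142857142856 203.5 [ 0.57516269 -0.21059729  0.05364962]
box ((561.9174194335938, -167.1898193359375), (191.0301055908203, 131.09219360351562), 87.71044158935547) 0.06025120866084361
lid 983 338 373 186 221 355.73753814852495 203.116988809766 [ 0.56221227 -0.12317956  0.12606725]
((563.2870483398438, -124.00804138183594), 27.565221786499023)
wheel 249 385 424 199 224 410.93975903614455 212.58634538152612 [ 0.55773696 -0.22610481  0.06815725]
[ 0.53954126 -0.24878903  0.06403824] [ 0.58277627 -0.18310101  0.07311065][ WARN:0@0.298] global loadsave.cpp:1063 imwrite_ Unsupported depth image for selected encoder is fallbacked to CV_8U.
```

View pics/c1.png

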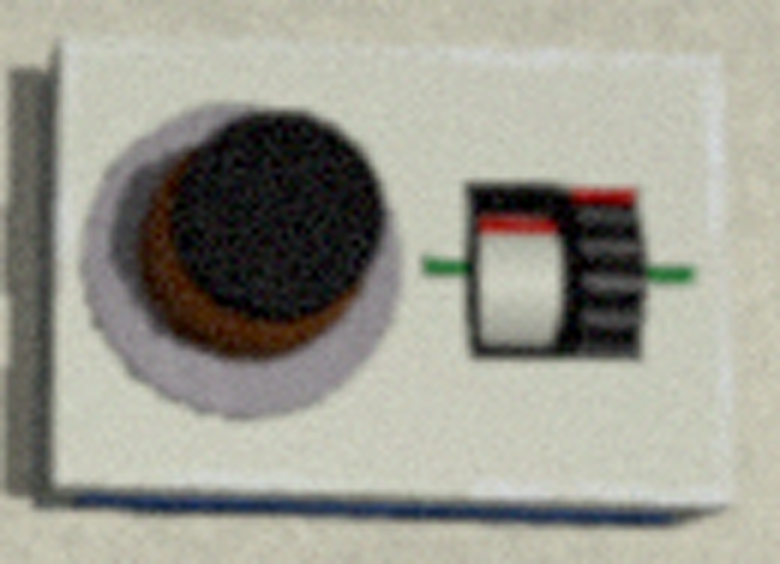

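```bash
cat >> h.py <<'E'
yaw=np.radians(-2.3); ex=np.array([np.cos(yaw),np.sin(yaw),0]); ey=np.array([-ex[1],ex[0],0])
ax=np.array([.5596,-.227,.038])  # axle at wheel mid-width
def ang(n,u,v,yoff,r):
    th=np.radians(np.arange(-75,76,.25))
    q=np.array([proj(n,ax+yoff*ey+r*(np.sin(t)*ex+[0,0,np.cos(t)])) for t in th])
    i=np.argmin(abs(q[:,1]-v) if n=="top" else np.hypot(q[:,0]-u,q[:,1]-v)); return th[i],q[i]
E
python3 - <<'E'
from h import *
print("drum",ang("top",395.8,205.5,.025,.020)); print("rim",ang("top",410.5,200.8,0,.032))
print("top px",proj("top",ax+[0,0,.032]), "marks", [proj("top",ax+[0,0,.022]+k*ey) for k in(-.018,.045)])
print(ray("top",310+447/6,168+267/6,.060),ray("top",310+668/6,168+273/6,.060))
P=pts("top",np.load("top0.npz")['d']); m=P[...,1]<-.3; print("obst max z", P[m&(P[...,0]>.3)][:,2].max(), P[m&(P[...,0]<.5)][:,2].max())
E
```

```text
drum (np.float64(0.7374016089676042), array([394.23455905, 205.49260553]))
rim (np.float64(0.6850417314077744), array([410.36257799, 200.80959388]))
top px [411.91362031 211.63895632] marks [array([420.75738524, 213.18071529]), array([383.68556181, 211.94363168])]
[ 0.56043682 -0.18336921  0.06      ] [ 0.55832004 -0.24592856  0.06      ]
obst max z 0.09427632818745696 0.09261058510006
```

Call:
play_rows --gripper 0 --increments '[{"delta_pos": [2.4, 2.6, 0], "delta_rot": [0, 0, -3]}, {"delta_pos": [2.4, 2.6, 0], "delta_rot": [0, 0, -3]}, {"delta_pos": [2.4, 2.6, 0], "delta_rot": [0, 0, -3]}, {"delta_pos": [2.4, 2.6, 0], "delta_rot": [0, 0, -3]}, {"delta_pos": [2.4, 2.6, 0], "delta_rot": [0, 0, -3]}, {"delta_pos": [2.4, 2.6, 0], "delta_rot": [0, 0, -3]}, {"delta_pos": [2.4, 2.6, 0], "delta_rot": [0, 0, -3.2]}, {"delta_pos": [2.4, 2.6, 0]}, {"delta_pos": [2.4, 2.6, 0]}, {"delta_pos": [2.4, 2.6, 0]}]'

```text
validation failed for argument at $.in...
```

Call:
play_rows --gripper 0 --increments '[{"delta_pos": [2.4, 2.6, 0], "delta_rot": [0, 0, -3]}, {"delta_pos": [2.4, 2.6, 0], "delta_rot": [0, 0, -3]}, {"delta_pos": [2.4, 2.6, 0], "delta_rot": [0, 0, -3]}, {"delta_pos": [2.4, 2.6, 0], "delta_rot": [0, 0, -3]}, {"delta_pos": [2.4, 2.6, 0], "delta_rot": [0, 0, -3]}, {"delta_pos": [2.4, 2.6, 0], "delta_rot": [0, 0, -3]}, {"delta_pos": [2.4, 2.6, 0], "delta_rot": [0, 0, -3.2]}, {"delta_pos": [2.4, 2.6, 0], "delta_rot": [0, 0, 0]}, {"delta_pos": [2.4, 2.6, 0], "delta_rot": [0, 0, 0]}, {"delta_pos": [2.4, 2.6, 0], "delta_rot": [0, 0, 0]}]'

```text
time_s: 0.93
ee_pos: [0.451, -0.3533, 0.212]
eef_rot: [1.0, -0.02, -0.0, -0.0]
force: [0.7, -0.6, 0.1]
gripper_width: 0.003
```

Call:
play_rows --increments '[{"delta_pos": [2.4, 2.5, 0], "delta_rot": [0, 0, 0]}, {"delta_pos": [2.4, 2.5, 0], "delta_rot": [0, 0, 0]}, {"delta_pos": [2.4, 2.5, 0], "delta_rot": [0, 0, 0]}, {"delta_pos": [2.4, 2.5, 0], "delta_rot": [0, 0, 0]}, {"delta_pos": [2.4, 2.4, -1], "delta_rot": [0, 0, 0]}, {"delta_pos": [0, 0, -2.5], "delta_rot": [0, 0, 0]}, {"delta_pos": [0, 0, -2.5], "delta_rot": [0, 0, 0]}, {"delta_pos": [0, 0, -2], "delta_rot": [0, 0, 0]}, {"delta_pos": [0, 0, -1.5], "delta_rot": [0, 0, 0]}, {"delta_pos": [0, 0, 0], "delta_rot": [0, 0, 0]}]'

```text
time_s: 1.77
ee_pos: [0.5666, -0.2295, 0.1125]
eef_rot: [1.0, -0.02, -0.005, -0.002]
force: [-0.5, 0.8, -0.6]
gripper_width: -0.003
```

```bash
python3 - <<'E'
from h import *
im,d=optics.grab_frame("scene"); s=ctrl.state(); print(s['ee_pos'],s['force'],ctrl.tip_extent)
p=proj("scene",ax+[0,0,.032]); print(p); u,v=map(int,p)
cv2.imwrite("pics/s1.png",cv2.resize(im[v-60:v+50,u-60:u+80],None,fx=5,fy=5,interpolation=cv2.INTER_CUBIC))
tip=s['ee_pos']-[0,0,ctrl.tip_extent]; print((proj("scene",tip)-[u-60,v-60])*5,(p-[u-60,v-60])*5)
E
```

```text
[ 0.56809595 -0.23018367  0.11472683] [ 0.65548612 -0.14812187  0.29677499] 0.008
[222.87615955 170.77864265]
[277.24601844 236.54687351] [304.38079776 303.89321323]
```

View pics/s1.png

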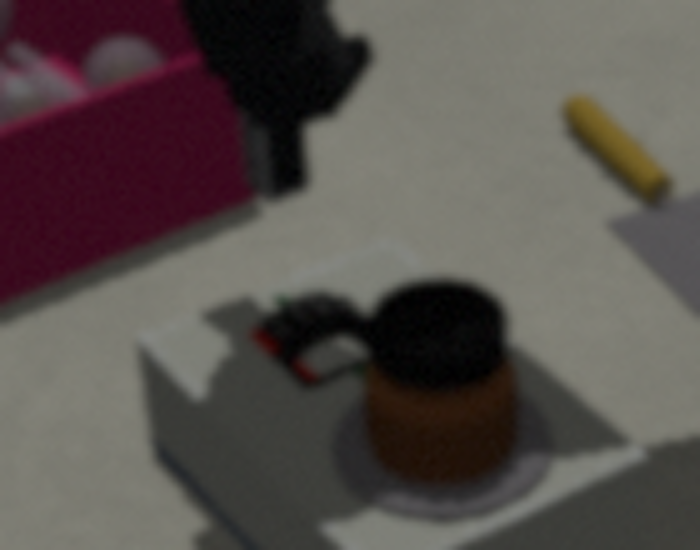

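The finger's lower end shows at about (278,190) in the crop, roughly 10 px above where I predicted the tip. I'll check that against depth.

```bash
python3 - <<'E'
from h import *
for n in("scene","top"):
    im,d=optics.grab_frame(n); P=pts(n,d); s=ctrl.state(); e=s['ee_pos']
    m=(d>0)&(np.hypot(P[...,0]-e[0],P[...,1]-e[1])<.06)&(P[...,2]>.085)&(P[...,1]<-.19)
    Q=P[m]; print(n,e,len(Q))
    for z in np.arange(.085,.2,.01):
        q=Q[(Q[:,2]>=z)&(Q[:,2]<z+.01)]
        if len(q): print(round(z,3),len(q),q.min(0).round(3),q.max(0).round(3),np.median(q,0).round(3))
    if n=="top":
        cv2.imwrite("pics/t1.png",cv2.resize(im[150:260,340:470],None,fx=5,fy=5,interpolation=cv2.INTER_CUBIC)); print((proj(n,e-[0,0,.008])-[340,150])*5)
E
```

```text
scene [ 0.56970561 -0.23071721  0.11661902] 4931
0.125 10 [ 0.562 -0.23   0.132] [ 0.579 -0.223  0.134] [ 0.571 -0.225  0.133]
0.135 40 [ 0.559 -0.237  0.135] [ 0.582 -0.217  0.145] [ 0.576 -0.224  0.141]
0.145 50 [ 0.561 -0.24   0.145] [ 0.581 -0.216  0.155] [ 0.576 -0.221  0.15 ]
0.155 58 [ 0.562 -0.237  0.155] [ 0.581 -0.215  0.165] [ 0.576 -0.22   0.16 ]
0.165 26 [ 0.564 -0.239  0.165] [ 0.582 -0.215  0.174] [ 0.578 -0.224  0.168]
0.175 92 [ 0.558 -0.268  0.175] [ 0.584 -0.195  0.185] [ 0.58  -0.223  0.182]
0.185 76 [ 0.558 -0.273  0.185] [ 0.583 -0.19   0.195] [ 0.581 -0.217  0.189]
0.195 107 [ 0.562 -0.282  0.195] [ 0.588 -0.193  0.205] [ 0.581 -0.219  0.201]
top [ 0.57086002 -0.23110342  0.11795926] 6433
0.135 12 [ 0.559 -0.233  0.135] [ 0.564 -0.217  0.145] [ 0.561 -0.223  0.143]
0.145 29 [ 0.559 -0.241  0.145] [ 0.566 -0.215  0.153] [ 0.56  -0.223  0.15 ]
0.155 32 [ 0.559 -0.235  0.155] [ 0.564 -0.216  0.165] [ 0.56  -0.223  0.159]
0.165 14 [ 0.559 -0.235  0.165] [ 0.564 -0.216  0.174] [ 0.56  -0.23   0.171]
0.175 38 [ 0.556 -0.243  0.175] [ 0.564 -0.199  0.185] [ 0.558 -0.221  0.182]
0.185 109 [ 0.557 -0.237  0.185] [ 0.577 -0.19   0.195] [ 0.565 -0.206  0.191]
0.195 44 [ 0.553 -0.237  0.195] [ 0.57  -0.191  0.205] [ 0.56  -0.202  0.201]
[407.1317176  248.16158536]
```

View pics/t1.png

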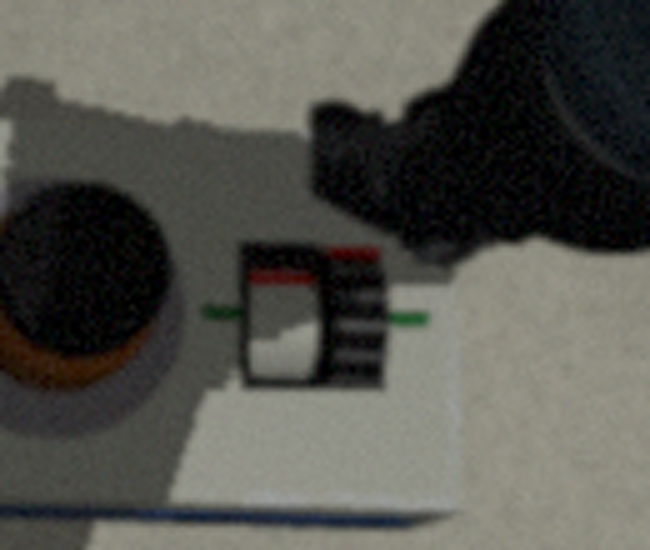

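Both cameras put the shut fingertip about 15 mm above the TCP height, not 8 mm below it. Its x/y agrees (0.571, -0.228). So I'll find contact by force.

Call:
play_rows --increments '[{"delta_pos": [0, 0, -1], "delta_rot": [0, 0, 0]}, {"delta_pos": [0, 0, -1], "delta_rot": [0, 0, 0]}, {"delta_pos": [0, 0, -0.8], "delta_rot": [0, 0, 0]}, {"delta_pos": [0, 0, -0.4], "delta_rot": [0, 0, 0]}, {"delta_pos": [0, 0, 0], "delta_rot": [0, 0, 0]}, {"delta_pos": [0, 0, 0], "delta_rot": [0, 0, 0]}, {"delta_pos": [0, 0, 0], "delta_rot": [0, 0, 0]}, {"delta_pos": [0, 0, 0], "delta_rot": [0, 0, 0]}]'

```text
time_s: 2.58
ee_pos: [0.571, -0.2311, 0.086]
eef_rot: [1.0, -0.02, 0.0, 0.0]
force: [-0.8, -0.3, -0.2]
gripper_width: -0.001
```

```bash
python3 - <<'E'
from h import *
n="scene"
im,d=optics.grab_frame(n); P=pts(n,d); s=ctrl.state(); e=s['ee_pos']
m=(d>0)&(np.hypot(P[...,0]-e[0],P[...,1]-e[1])<.02)&(P[...,2]>.074)
Q=P[m]; print(n,e,s['force'],len(Q),np.sort(Q[:,2])[:12].round(3))
E
```

```text
scene [ 0.57101505 -0.23112889  0.08603348] [0.19770943 0.00604965 0.38061858] 399 [0.103 0.103 0.104 0.104 0.105 0.105 0.105 0.106 0.106 0.106 0.107 0.107]
```

Call:
play_rows --increments '[{"delta_pos": [0, 0, -0.8], "delta_rot": [0, 0, 0]}, {"delta_pos": [0, 0, -0.8], "delta_rot": [0, 0, 0]}, {"delta_pos": [0, 0, -0.5], "delta_rot": [0, 0, 0]}, {"delta_pos": [0, 0, -0.3], "delta_rot": [0, 0, 0]}, {"delta_pos": [0, 0, 0], "delta_rot": [0, 0, 0]}, {"delta_pos": [0, 0, 0], "delta_rot": [0, 0, 0]}, {"delta_pos": [0, 0, 0], "delta_rot": [0, 0, 0]}]'

```text
time_s: 3.22
ee_pos: [0.5707, -0.231, 0.0615]
eef_rot: [1.0, -0.02, 0.0, 0.0]
force: [-0.2, -0.1, -0.2]
gripper_width: 0.003
```

Call:
play_rows --increments '[{"delta_pos": [0, 0, -0.2], "delta_rot": [0, 0, 0]}, {"delta_pos": [0, 0, -0.2], "delta_rot": [0, 0, 0]}, {"delta_pos": [0, 0, 0], "delta_rot": [0, 0, 0]}, {"delta_pos": [0, 0, 0], "delta_rot": [0, 0, 0]}, {"delta_pos": [0, 0, 0], "delta_rot": [0, 0, 0]}]'

```text
time_s: 3.63
ee_pos: [0.5706, -0.231, 0.0575]
eef_rot: [1.0, -0.02, 0.0, 0.0]
force: [0.1, -0.4, -0.2]
gripper_width: 0.004
```

Call:
play_rows --increments '[{"delta_pos": [0, 0, -0.1], "delta_rot": [0, 0, 0]}, {"delta_pos": [0, 0, -0.1], "delta_rot": [0, 0, 0]}, {"delta_pos": [0, 0, 0], "delta_rot": [0, 0, 0]}, {"delta_pos": [0, 0, 0], "delta_rot": [0, 0, 0]}, {"delta_pos": [0, 0, 0], "delta_rot": [0, 0, 0]}]'

```text
time_s: 4.05
ee_pos: [0.5705, -0.231, 0.0555]
eef_rot: [1.0, -0.02, 0.0, -0.0]
force: [-0.9, 0.1, 0.2]
gripper_width: 0.001
```

Call:
play_rows --increments '[{"delta_pos": [0, 0, -0.1], "delta_rot": [0, 0, 0]}, {"delta_pos": [0, 0, 0], "delta_rot": [0, 0, 0]}, {"delta_pos": [0, 0, 0], "delta_rot": [0, 0, 0]}, {"delta_pos": [0, 0, 0], "delta_rot": [0, 0, 0]}]'

```text
time_s: 4.38
ee_pos: [0.5705, -0.2309, 0.0545]
eef_rot: [1.0, -0.02, 0.0, -0.0]
force: [-0.4, 0.0, -1.1]
gripper_width: 0.004
```

Call:
play_rows --increments '[{"delta_pos": [0, 0, -0.1], "delta_rot": [0, 0, 0]}, {"delta_pos": [0, 0, 0], "delta_rot": [0, 0, 0]}, {"delta_pos": [0, 0, 0], "delta_rot": [0, 0, 0]}, {"delta_pos": [0, 0, 0], "delta_rot": [0, 0, 0]}]'

```text
time_s: 4.72
ee_pos: [0.5705, -0.231, 0.0534]
eef_rot: [1.0, -0.02, -0.0, -0.0]
force: [-0.2, 0.1, -0.2]
gripper_width: 0.002
```

Call:
play_rows --increments '[{"delta_pos": [0, 0, -0.1], "delta_rot": [0, 0, 0]}, {"delta_pos": [0, 0, 0], "delta_rot": [0, 0, 0]}, {"delta_pos": [0, 0, 0], "delta_rot": [0, 0, 0]}, {"delta_pos": [0, 0, 0], "delta_rot": [0, 0, 0]}]'

```text
time_s: 5.05
ee_pos: [0.5705, -0.231, 0.0524]
eef_rot: [1.0, -0.02, -0.0, -0.0]
force: [-0.6, -0.4, 0.3]
gripper_width: -0.001
```

Call:
play_rows --increments '[{"delta_pos": [0, 0, -0.1], "delta_rot": [0, 0, 0]}, {"delta_pos": [0, 0, 0], "delta_rot": [0, 0, 0]}, {"delta_pos": [0, 0, 0], "delta_rot": [0, 0, 0]}, {"delta_pos": [0, 0, 0], "delta_rot": [0, 0, 0]}]'

```text
time_s: 5.38
ee_pos: [0.5705, -0.231, 0.0515]
eef_rot: [1.0, -0.02, -0.0, 0.0]
force: [0.7, -0.0, -0.0]
gripper_width: -0.001
```

```bash
python3 - <<'E'
from h import *
for n in("scene","top"):
    im,d=optics.grab_frame(n); P=pts(n,d); s=ctrl.state(); e=s['ee_pos']
    m=(d>0)&(np.hypot(P[...,0]-e[0],P[...,1]-e[1])<.02)&(P[...,2]>.062)
    Q=P[m]; print(n,e,s['force'],len(Q),np.sort(Q[:,2])[:12].round(3))
    u,v=map(int,proj(n,ax+[0,0,.032])); c=im[v-40:v+40,u-50:u+50]
    cv2.imwrite(f"pics/{n}2.png",cv2.resize(c,None,fx=5,fy=5,interpolation=cv2.INTER_CUBIC))
a=[cv2.imread(f"pics/{n}2.png") for n in("scene","top")]; cv2.imwrite("pics/both2.png",cv2.resize(np.hstack(a),None,fx=.8,fy=.8))
E
```

```text
scene [ 0.57053061 -0.23095855  0.05147464] [ 0.1513427  -0.54794001  0.4623261 ] 415 [0.062 0.062 0.062 0.063 0.063 0.063 0.063 0.063 0.063 0.064 0.064 0.064]
top [ 0.57053021 -0.23095325  0.0514963 ] [ 0.23254075 -0.46945956  0.63714498] 848 [0.062 0.062 0.062 0.062 0.062 0.062 0.063 0.063 0.063 0.064 0.066 0.066]
```

View pics/both2.png

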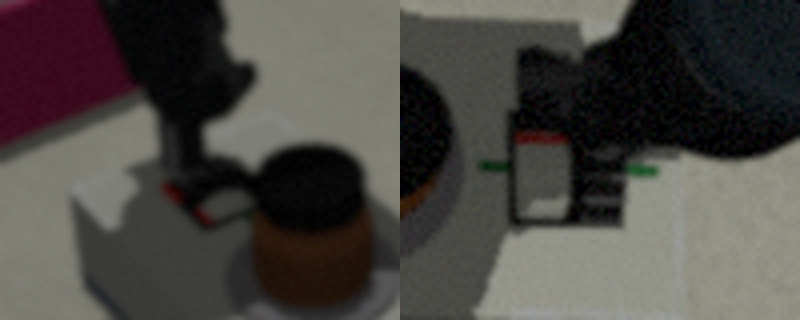

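The finger is just above the wheel (scene crop 185,175) and the band hasn't moved. I'll keep going down 1 mm at a time.

Call:
play_rows --increments '[{"delta_pos": [0, 0, -0.1], "delta_rot": [0, 0, 0]}, {"delta_pos": [0, 0, 0], "delta_rot": [0, 0, 0]}, {"delta_pos": [0, 0, 0], "delta_rot": [0, 0, 0]}, {"delta_pos": [0, 0, 0], "delta_rot": [0, 0, 0]}]'

```text
time_s: 5.82
ee_pos: [0.5709, -0.2311, 0.0509]
eef_rot: [1.0, -0.02, 0.0, 0.0]
force: [0.4, 0.1, 1.8]
gripper_width: 0.004
```

Call:
play_rows --increments '[{"delta_pos": [0, 0, -0.1], "delta_rot": [0, 0, 0]}, {"delta_pos": [0, 0, 0], "delta_rot": [0, 0, 0]}, {"delta_pos": [0, 0, 0], "delta_rot": [0, 0, 0]}, {"delta_pos": [0, 0, 0], "delta_rot": [0, 0, 0]}]'

```text
time_s: 6.15
ee_pos: [0.5711, -0.2311, 0.0499]
eef_rot: [1.0, -0.02, 0.001, 0.0]
force: [0.2, 0.0, 3.6]
gripper_width: -0.002
```

Call:
play_rows --increments '[{"delta_pos": [0, 0, -0.1], "delta_rot": [0, 0, 0]}, {"delta_pos": [0, 0, 0], "delta_rot": [0, 0, 0]}, {"delta_pos": [0, 0, 0], "delta_rot": [0, 0, 0]}, {"delta_pos": [0, 0, 0], "delta_rot": [0, 0, 0]}]'

```text
time_s: 6.48
ee_pos: [0.5711, -0.2312, 0.0489]
eef_rot: [1.0, -0.02, 0.001, 0.0]
force: [-0.1, -0.1, 4.0]
gripper_width: 0.0
```

Call:
play_rows --increments '[{"delta_pos": [0, 0, -0.1], "delta_rot": [0, 0, 0]}, {"delta_pos": [0, 0, 0], "delta_rot": [0, 0, 0]}, {"delta_pos": [0, 0, 0], "delta_rot": [0, 0, 0]}, {"delta_pos": [0, 0, 0], "delta_rot": [0, 0, 0]}]'

```text
time_s: 6.82
ee_pos: [0.5713, -0.2311, 0.0481]
eef_rot: [1.0, -0.02, 0.001, 0.0]
force: [0.4, -0.4, 5.8]
gripper_width: 0.0
```

Call:
play_rows --increments '[{"delta_pos": [-0.2, 0.01, 0], "delta_rot": [0, 0, 0]}, {"delta_pos": [-0.2, 0.01, 0], "delta_rot": [0, 0, 0]}, {"delta_pos": [-0.2, 0.01, 0], "delta_rot": [0, 0, 0]}, {"delta_pos": [-0.2, 0.01, 0], "delta_rot": [0, 0, 0]}, {"delta_pos": [-0.2, 0.01, 0], "delta_rot": [0, 0, 0]}, {"delta_pos": [0, 0, 0], "delta_rot": [0, 0, 0]}, {"delta_pos": [0, 0, 0], "delta_rot": [0, 0, 0]}, {"delta_pos": [0, 0, 0], "delta_rot": [0, 0, 0]}]'

```text
time_s: 7.48
ee_pos: [0.5612, -0.2308, 0.0482]
eef_rot: [1.0, -0.02, 0.001, 0.0]
force: [-0.4, -1.2, 6.5]
gripper_width: 0.003
```

```bash
cat >> h.py <<'E'
def band(side=None):
    """red band blobs near the amber wheel in the top view; angle of each"""
    im,d=optics.grab_frame("top"); h=cv2.cvtColor(im,cv2.COLOR_BGR2HSV)
    red=(((h[...,0]<8)|(h[...,0]>172))&(h[...,1]>150)&(h[...,2]>50)).astype(np.uint8); red[:,:388]=0; red[:,420:]=0; red[:190]=0; red[232:]=0
    n,l,st,c=cv2.connectedComponentsWithStats(red)
    for i in range(1,n):
        u,v=c[i]; r=(.025,.02) if u<402 else (0,.032)
        if st[i,4]>3: print("blob",st[i,4],c[i].round(1),"rim" if u>402 else "drum",round(float(ang("top",u,v,*r)[0]),3))
    return im
E
python3 - <<'E'
from h import *
band(); s=ctrl.state(); print(s['ee_pos'],s['force'])
E
```

```text
blob 8 [391.6 208.1] drum 0.415
[ 0.56123415 -0.23073163  0.04823053] [0.30839495 0.28897019 6.65491556]
```

The wheel rolls without slip: 10 mm moved it about 0.3 rad. I'll roll the remaining 12 mm, then lift off.

Call:
play_rows --increments '[{"delta_pos": [-0.2, 0.01, 0], "delta_rot": [0, 0, 0]}, {"delta_pos": [-0.2, 0.01, 0], "delta_rot": [0, 0, 0]}, {"delta_pos": [-0.2, 0.01, 0], "delta_rot": [0, 0, 0]}, {"delta_pos": [-0.2, 0.01, 0], "delta_rot": [0, 0, 0]}, {"delta_pos": [-0.2, 0.01, 0], "delta_rot": [0, 0, 0]}, {"delta_pos": [-0.2, 0, 0], "delta_rot": [0, 0, 0]}, {"delta_pos": [0, 0, 0], "delta_rot": [0, 0, 0]}, {"delta_pos": [0, 0, 0], "delta_rot": [0, 0, 0]}, {"delta_pos": [0, 0, 0], "delta_rot": [0, 0, 0]}]'

```text
time_s: 8.28
ee_pos: [0.549, -0.2302, 0.0481]
eef_rot: [1.0, -0.02, 0.001, 0.0]
force: [-0.4, 0.8, 5.9]
gripper_width: 0.002
```

Call:
play_rows --increments '[{"delta_pos": [0, 0, 0.3], "delta_rot": [0, 0, 0]}, {"delta_pos": [0, 0, 0.5], "delta_rot": [0, 0, 0]}, {"delta_pos": [0, 0, 1.5], "delta_rot": [0, 0, 0]}, {"delta_pos": [0, 0, 2], "delta_rot": [0, 0, 0]}, {"delta_pos": [0, -1, 3], "delta_rot": [0, 0, 0]}, {"delta_pos": [0, -2, 3], "delta_rot": [0, 0, 0]}, {"delta_pos": [0, -3, 2], "delta_rot": [0, 0, 0]}, {"delta_pos": [0, -3, 0], "delta_rot": [0, 0, 0]}, {"delta_pos": [0, -2, 0], "delta_rot": [0, 0, 0]}, {"delta_pos": [0, 0, 0], "delta_rot": [0, 0, 0]}]'

```text
time_s: 9.12
ee_pos: [0.5453, -0.3474, 0.17]
eef_rot: [1.0, -0.025, -0.001, 0.002]
force: [-1.0, -1.1, -0.9]
gripper_width: 0.0
```

```bash
python3 - <<'E'
from h import *
im=band(); s=ctrl.state(); print(s['ee_pos'],s['force'])
a=cv2.resize(im[160:260,310:440],None,fx=5,fy=5,interpolation=cv2.INTER_CUBIC)
cv2.imwrite("pics/e1.png",cv2.convertScaleAbs(a,alpha=1.6))
E
```

```text
blob 31 [412.  210.1] rim 0.083
blob 36 [396.2 211.8] drum 0.065
[ 0.54574922 -0.34372207  0.1692473 ] [-0.25234568  0.57802169  0.07616775]
```

View pics/e1.png

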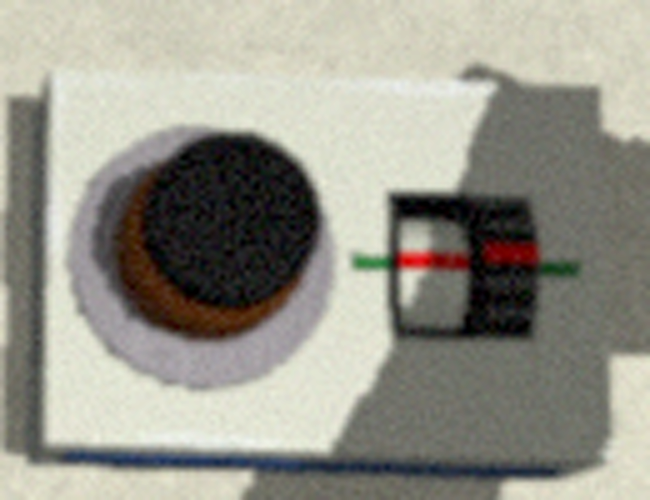

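The red band now lines up with the green marks: drum at (396,212) gives 0.07 rad, rim 0.08 rad. One last check on the jar and the other wheel, then I'll hand in.

```bash
python3 - <<'E'
from h import *
im,d=optics.grab_frame("top"); z=np.load("top0.npz")
for i,dd in((z['im'],z['d']),(im,d)):
    P=pts("top",dd); m=np.zeros(dd.shape,bool); m[168:262,310:380]=1; m&=P[...,2]>.115
    h=cv2.cvtColor(i,cv2.COLOR_BGR2HSV); r=((h[...,0]<8)|(h[...,0]>172))&(h[...,1]>150)&(h[...,2]>60); r[:,:180]=0; r[:,222:]=0; r[:175]=0; r[220:]=0
    v,u=np.nonzero(r); print("jar",P[m].mean(0).round(4),"green wheel band px",u.mean().round(2),v.mean().round(2))
s=ctrl.state(); print(s['ee_pos'],np.abs(s['joint_velocities']).max(),s['time_s']); ctrl.sign_off()
E
```

```text
jar [ 0.5586 -0.1202  0.1422] green wheel band px 198.85 195.95
jar [ 0.5586 -0.1201  0.1421] green wheel band px 198.95 195.97
[ 0.54668519 -0.3406712   0.1689652 ] 0.04620990983471875 9.2167
the job is handed in; nothing more can be done
```

I set the amber stirrer's thumbwheel to the green marks and handed the job in at about 9.2 s. I pressed the shut fingertip about 2.5 mm into the rim, at about 6 N. I then rolled it 22 mm along -x, lifted off and moved the arm clear.

**Last checks:**
- **Amber wheel:** the red band reads 0.07 rad on the drum and 0.08 rad on the rim, within the 0.2 rad limit. It started at about 0.7 rad.
- **Amber jar:** it moved about 0.1 mm between the first and last pictures.
- **Other stirrer's band:** it moved about 0.1 px, so it was not turned.
- **Contact:** the gripper was about 10 cm above the wheel and off to the side, touching nothing. The arm was still settling slightly (under 0.05 rad/s).

**Disagreement:** the shut fingertip was about 16–19 mm above the TCP, although `ctrl.tip_extent` puts it 8 mm below. I went by the camera depth and found contact by force, which agreed with each other.

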